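Put the washed openers back on their silhouettes in the drawer

TASK

The washed openers lie loose in the front compartment of the drawer: put each one back in its own cell behind, lying flat on the dark silhouette of its shape and the same way round as it is drawn. Let the nutcracker in the rear of the drawer lie and keep the flap lid shut.

Things in the scene. Friction and masses are not known exactly. Their poses are not given: they have to be found in the camera images.
- can_opener: Loose bronze-brown bull's-head casting, 122 mm long, 14 mm thick: head 36 by 30 mm with two horns spreading to 61 mm across, ribbed handle 14 mm wide. Origin: underside, middle of the head; z up as it lies, +x from handle to horns. Handle from x -15 to -92 mm; balance near x -30; grip across the handle (along y) at x -36.
- cap_lifter: Loose pitted dark-steel crown cap lifter, 113 mm long, 12 mm thick: ring head 41 mm across with an open hole, straight handle 16 mm wide with a round 20 mm tail. Origin: underside, centre of the ring; z up as it lies, +x from handle to ring. Handle from x -18 to -92 mm; balance near x -32; grip across the handle (along y) at x -38.
- corkscrew: Loose T-shaped corkscrew, 102 mm long: brown stag-horn handle 87 mm along y, 17 mm thick; steel shank 12 mm wide, its top 15.5 mm up; thin steel worm. Origin: underside, where handle and shank cross; z up as it lies, worm to -x. Shank from x -9 to -43 mm, worm to -90; balance near x -20; grip across the shank (along y) at x -27.
- stopper: Loose bottle stopper on its side, 77 mm long: flat eight-sided blue glass head 42 mm across, 20 mm thick; steel collar and cork 20 mm across. Origin: underside, centre of the glass head; z up as it lies, cork to -x, ending at x -56 mm. Grip across the head (along y) at x 0.
- cell_can_opener: Fixed plywood tray, 150 (x) by 143 mm (y), floor 4 mm thick, dark rim to 12 mm; on its floor a near-black silhouette of the bronze can opener: a straight bar with a broad head and two horns. Origin: centre of the tray's underside (10 mm above the worktop); +x to the drawer's rear, where the silhouette's head points. Placed right, the bronze can opener's origin is at x +34, y 0, z 4 mm here, its x along this x.
- cell_cap_lifter: Fixed plywood tray, 150 (x) by 143 mm (y), floor 4 mm thick, dark rim to 12 mm; on its floor a near-black silhouette of the steel crown cap lifter: a bar with a round head that has a light dot in its middle, and a rounded tail. Origin: centre of the tray's underside (10 mm above the worktop); +x to the drawer's rear, where the silhouette's head points. Placed right, the steel crown cap lifter's origin is at x +34, y 0, z 4 mm here, its x along this x.
- cell_corkscrew: Fixed plywood tray, 150 (x) by 143 mm (y), floor 4 mm thick, dark rim to 12 mm; on its floor a near-black silhouette of the stag-handled corkscrew: a T, a wide crossbar with a thin stem. Origin: centre of the tray's underside (10 mm above the worktop); +x to the drawer's rear, where the silhouette's head points. Placed right, the stag-handled corkscrew's origin is at x +36, y 0, z 4 mm here, its x along this x.
- cell_stopper: Fixed plywood tray, 150 (x) by 143 mm (y), floor 4 mm thick, dark rim to 12 mm; on its floor a near-black silhouette of the blue glass stopper: a large disc with a short broad stub. Origin: centre of the tray's underside (10 mm above the worktop); +x to the drawer's rear, where the silhouette's head points. Placed right, the blue glass stopper's origin is at x +17, y 0, z 4 mm here, its x along this x.
- nutcracker: Bystander: loose bright steel nutcracker, 160 mm long, 14 mm high, in the open right-hand cell at the drawer's rear. Origin: underside near its middle; y along it to the pivot. The drawer, front to the robot, is turned at most 5 degrees; above the worktop its floor is 10 mm high (the four openers lie on it), sides 55, front 85, divider before the silhouette trays 40, behind them 45.
- flap (a joint): Bystander: plywood flap lid, 72 by 200 mm, top 52 mm above the worktop, small brass knob to 68 mm, over the corkscrew cell at the drawer's left rear, hinged at the divider just behind the silhouette trays. Angle in rad: 0 shut, to 1.9 as it opens upward. Starts shut; leave it shut.
Mind the look-alikes: they are no part of the job. What is shaped like the cap_lifter but purple or yellow is not meant.

How it is judged:
By the outcome, as a careful person would: the job done as asked, in the order asked, and still so for the second after the job is handed in, with the robot touching nothing.
It also fails if it takes over 106 s, if anything falls off the work surface, if the arm or the gripper's body presses on something with over 40 N, if the wrist force passes 120 N, or if a joint passes its speed limit or range.

ROBOT

A 7-joint arm with a two-finger parallel gripper is mounted at the origin on the work surface. World frame = base frame: x ahead of the robot, y to its left, z up, the work surface at z = 0. Lengths are in m, angles in rad, forces in N, time in s.
With the tool pointing down it reaches from about 0.4 to 0.875 m from the base axis. Payload 6.5 kg.
Tool frame: the origin (TCP) lies at the very end of the fingers, on their centre line; the grasp point (between the pads) lies 19 mm behind it; z points along the fingers, y is the direction in which the jaws open and shut (so a half turn about z gives the same grasp; the last joint's range is limited). The gripper opens to 85 mm and grips with 20 to 120 N. Pads are 22 mm wide; open, the fingers measure 114 mm over their backs; the gripper's body (76 mm by 85 mm) begins 54 mm behind the grasp point. The pads swing forward as they close: fully open they stand 13 mm farther back than shut.
Start: joints at [-0.066, 0.536, -0.004, 1.538, 0.003, 1.067, -0.071], TCP at [0.65, 0, 0.231] pointing down, gripper open.
Joint ranges: [-2.7, 2.7], [-0.37, 2.16], [-1.27, 1.26], [0.24, 2.4], [-1.31, 4.45], [0.19, 1.91], [-2.76, 2.76]. Speed limits (rad/s): [2.39, 2.39, 3.14, 3.14, 3.14, 3.14, 3.14].

INTERFACE

Orientations are given as [roll, pitch, yaw] about the fixed x, y, z axes, in that order (R = Rz(yaw) Ry(pitch) Rx(roll)).
In Python, from station import * gives the robot as it stands.
- The arm moves only by the tool play_rows, never from a script. Its argument "moves" is a list that holds one entry, the list of rows, each a list of 7 numbers: the shift along the tool's x, y, z scaled (see below), then the turn, a rotation vector about the tool's x, y, z scaled (see below), then the gripper command: -1 is shut, 1 is fully open, values between are in proportion. A call has 1 to 5 rows; each row shifts and turns the pose as measured when the row begins, along the tool's axes as they then stand; what a row does not reach is not made up. The controller multiplies each number of a shift by 0.05 m and each number of a turn by 360 degrees. A row lasts 1/10 s, in which the tool goes at most 50 mm and 8.59 degrees, less where a joint would pass 70% of its speed; a pose out of reach is approached as far as the arm can. A call with a number of a shift or a turn outside -1 to 1 is refused whole. A call with a gripper value outside its range is refused whole. The fingers move at their own pace and stop on an object; the grip force is fixed at half the most. Time passes only in rows, so rows that do not move let the fingers close. It gives the time, the measured TCP pose, the force and the opening at its end, in the units of the state.
- state(): the state, without advancing time (a new reading comes with each control period).
- camera(name): name is "scene" or "side" or "wrist"; returns the picture (400x640x3 uint8, red, green, blue); there is no depth.
- camera_info(name): a dict with "mtx" (3x3 intrinsics, pixels), "k1" (the pictures are not rectified: a ray, as slopes to the right and down, at radius r is drawn at 1 + k1 r^2 times it, then the intrinsics apply), "R" (3x3) and "t" (3): a world point X has camera coordinates R X + t; the wrist camera has in their place "mount" (4x4, takes a point from camera to tool coordinates, whose origin is the TCP and whose axes are the flange's). Camera axes: x right, y down, z forward; pixel columns grow to the right and rows downward; lengths in m; the calibration is good to about 2 mm. A picture is of the moment at which its call begins: read the wrist's pose just before it. camera_info takes no time and is no camera call.
- job_done(): hands the job in, once; it reports no verdict.
The state is a dict: "time_s": time; "q": joint angles; "joint_velocities": joint speeds; "effort": joint torques, N m; "tool_pos": TCP position; "orientation": TCP orientation; "contact_force": force on the tool from outside, world axes, zero at the start; "wrist_torque": the same for the moment, N m; "grip_width": finger opening in m.
Only numpy, scipy, OpenCV 4.12 (cv2) and the standard library are available. Lean on these libraries where they do the work, as an engineer would, in place of code of your own. Each camera call takes 0.05 s, during which the arm holds its last target. There are 200 camera calls.

## Working session

There is one attempt and no reset: what is moved stays moved. The work goes in short steps, Python scripts to look and compute and a tool call to move; the robot and the scene stay as the last step left them, time stands still between calls to the robot, and variables do not carry over. Pictures are saved under pics/ and viewed, about 12 in all and at most 16, crops included, and the job is handed in when it is done.

Besides the shell and the picture viewer there is one more tool, called after ">>>" as name(argument=value, ...), one argument or row to a line, values as JSON. play_rows: Moves the arm, as the interface text tells. Shifts and turns lie within -1 to 1; 1 stands for 0.05 m of shift or 360 degrees of turn. Its arguments: {"type":"object","properties":{"moves":{"type":"array","items":{"type":"array","items":{"type":"array","items":{"type":"number"}}}}},"required":["moves"]}

```bash
ls; mkdir -p pics; python3 - <<'E'
from station import *
import cv2
for n in ("scene","side","wrist"):
    i=camera_info(n); print(n,{k:(v.tolist() if hasattr(v,'tolist') else v) for k,v in i.items()})
    cv2.imwrite(f"pics/a_{n}.png",camera(n)[:,:,::-1])
print(state())
E
```

```text
pics
scene {'mtx': [[416.59543936095633, 0.0, 319.12572102475673], [0.0, 416.59543936095633, 201.91759394496222], [0.0, 0.0, 1.0]], 'k1': -0.012260637679826868, 'R': [[0.6637755035401369, 0.7478499228256004, 0.011071306597734977], [0.5441017639992608, -0.4726706604793631, -0.6932068357531506], [-0.5131815968182513, 0.46615763390911685, -0.7206536678844587]], 't': [-0.4728155727090024, -0.1260410900512228, 1.4995578116712742]}
side {'mtx': [[412.0016463417358, 0.0, 317.56187827666986], [0.0, 412.0016463417358, 205.98710415387353], [0.0, 0.0, 1.0]], 'k1': -0.04246896323741638, 'R': [[-0.7401723201912702, -0.6722347171945606, 0.015665931859323082], [-0.4928603770204977, 0.5265267119747543, -0.6927180309045426], [0.4574205780087782, -0.5204518292555067, -0.7210383542078133]], 't': [0.5017515305841462, 0.19017358430971276, 1.191703944515454]}
wrist {'mtx': [[278.4554940387857, 0.0, 314.9851999308399], [0.0, 278.4554940387857, 191.54284671953795], [0.0, 0.0, 1.0]], 'k1': -0.036762286292456724, 'mount': [[-0.0013292088798005106, -0.9498809051307072, -0.31260917976255964, 0.07995531888292386
[... 213 characters left out ...]
e_s': 0.15, 'q': array([-0.0662442 ,  0.53694788, -0.00444191,  1.53860217,  0.00260995,
        1.06731061, -0.07120575]), 'joint_velocities': array([-0.00046443, -0.00270481,  0.00159562, -0.00463799,  0.00051971,
       -0.00109089, -0.00142092]), 'effort': array([ 1.61238928e-03, -5.83780539e+01,  1.04997531e+00, -2.59348226e+01,
        1.25170653e-02,  6.47799578e-03, -7.88314480e-06]), 'tool_pos': array([6.49537821e-01, 2.09282155e-05, 2.30660167e-01]), 'orientation': array([-3.14033448e+00,  1.02152026e-04,  1.57091380e+00]), 'contact_force': array([-0.8939851 , -1.13820928, -0.41282501]), 'wrist_torque': array([0.01785635, 0.03565232, 0.01290713]), 'grip_width': 0.08500364131541008}
```

View pics/a_scene.png

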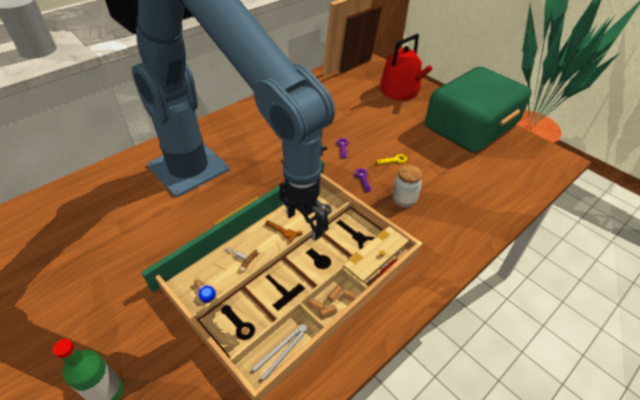

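View pics/a_side.png

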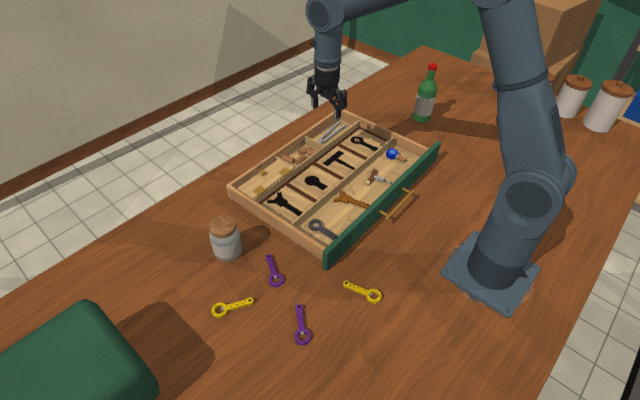

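View pics/a_wrist.png

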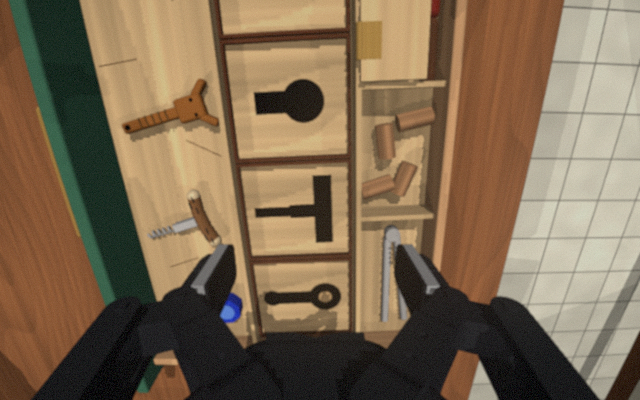

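The pictures show the drawer in front of the robot with four trays. From +y to -y they are can opener, stopper, corkscrew and cap lifter. The can opener (wrist 170,112) and corkscrew (190,220) have their heads roughly towards +x. The stopper is at wrist (230,305) and scene (207,294), and the cap lifter is at side (323,230). I'll turn the wrist for a better view.

>>> play_rows(
  moves=[
    [[0.8,0,-0.6,0,0,-0.0235,1],[0.8,0,-0.6,0,0,-0.0235,1],[0,0,0,0,0,-0.0235,1],[0,0,0,0,0,-0.0235,1],[0,0,0,0,0,-0.0235,1]],
  ],
)

```text
time_s: 0.65
tool_pos: [0.6421, 0.0825, 0.2908]
orientation: [-3.136, -0.003, 2.316]
contact_force: [-0.1, -0.5, -0.1]
grip_width: 0.085
```

>>> play_rows(
  moves=[
    [[0,0,0,0,0,-0.0235,1],[0,0,0,0,0,-0.0235,1],[0,0,0,0,0,-0.0235,1],[0,0,0,0,0,-0.0235,1],[0,0,0,0,0,-0.0235,1]],
  ],
)

```text
time_s: 1.15
tool_pos: [0.6409, 0.0827, 0.2892]
orientation: [-3.139, -0.008, 3.064]
contact_force: [0.6, -0.7, -0.3]
grip_width: 0.085
```

```bash
cat > h.py <<'E'
from station import *
import numpy as np, cv2
from scipy.spatial.transform import Rotation as Ro
def cam(n,s=None):
    i=camera_info(n); K=np.array(i["mtx"]); d=np.array([i["k1"],0,0,0.])
    if n=="wrist":
        T=np.eye(4); T[:3,:3]=Ro.from_euler("xyz",s["orientation"]).as_matrix(); T[:3,3]=s["tool_pos"]
        C=np.linalg.inv(T@np.array(i["mount"])); R,t=C[:3,:3],C[:3,3]
    else: R,t=np.array(i["R"]),np.array(i["t"])
    return K,d,R,t
def unmap(K,d,uv):
    x=(np.asarray(uv,float).reshape(-1,2)-K[:2,2])/K[0,0]; y=x.copy()
    for _ in range(20): y=x/(1+d[0]*(y**2).sum(1,keepdims=True))
    return y
def plane(c,uv,z):
    K,d,R,t=c; r=np.c_[unmap(K,d,uv),np.ones(len(np.reshape(uv,(-1,2))))]@R; o=-R.T@t
    return o+r*((z-o[2])/r[:,2])[:,None]
def tri(cs,uvs):
    A=[];b=[]
    for (K,d,R,t),uv in zip(cs,uvs):
        r=np.append(unmap(K,d,uv)[0],1)@R; r/=np.linalg.norm(r); P=np.eye(3)-np.outer(r,r)
        A.append(P); b.append(P@(-R.T@t))
    A=np.vstack(A);b=np.hstack(b); X=np.linalg.lstsq(A,b,rcond=None)[0]
    return X,np.abs(A@X-b).max()
def proj(c,X):
    K,d,R,t=c; p=np.atleast_2d(X)@R.T+t; y=p[:,:2]/p[:,2:]; y=y*(1+d[0]*(y**2).sum(1,keepdims=True))
    return y*K[0,0]+K[:2,2]
def shot(name):
    s=state(); im=camera("wrist")[:,:,::-1].copy(); cv2.imwrite(f"pics/{name}.png",im)
    np.savez(f"pics/{name}.npz",p=s["tool_pos"],o=s["orientation"]); return im,cam("wrist",s),s
def load(name):
    z=np.load(f"pics/{name}.npz"); return cv2.imread(f"pics/{name}.png"),cam("wrist",dict(tool_pos=z["p"],orientation=z["o"]))
E
python3 -c "
from h import *
im,c,s=shot('b'); print(s['time_s'],s['tool_pos'],s['orientation'],s['q'])"
```

```text
1.15 [0.64092513 0.08272115 0.28916059] [-3.13863606 -0.00847224  3.06432429] [ 0.02661795  0.50830813 -0.33177668  1.46088832  0.17019647  1.20980503
  1.16575936]
```

View pics/b.png

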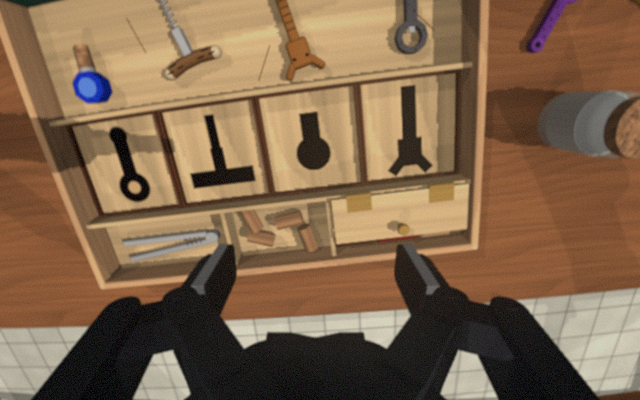

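View b shows all four trays: cap lifter (130,165), corkscrew (215,150), stopper (312,140), can opener (408,130). It also shows the openers, cut off at the top, so I'll shift back for a second view.

>>> play_rows(
  moves=[
    [[1,0,0,0,0,-0.01,1],[1,0,0,0,0,-0.01,1],[0,0,0,0,0,0,1]],
  ],
)

```text
time_s: 1.5
tool_pos: [0.536, 0.0857, 0.2851]
orientation: [-3.139, -0.017, -3.09]
contact_force: [-0.2, 0.3, 0.4]
grip_width: 0.0853
```

```bash
python3 -c "
from h import *
im,c,s=shot('c'); print(s['time_s'],s['tool_pos'],s['orientation'],s['q'])
cv2.imwrite('pics/side2.png',camera('side')[:,:,::-1])
cv2.imwrite('pics/scene2.png',camera('scene')[:,:,::-1])"
```

```text
1.5 [0.53598051 0.08573389 0.28511702] [-3.13941161 -0.01747365 -3.08972307] [ 0.07221902  0.33614008 -0.39392985  1.73163471  0.13869179  1.11926997
  1.25792939]
```

View pics/c.png

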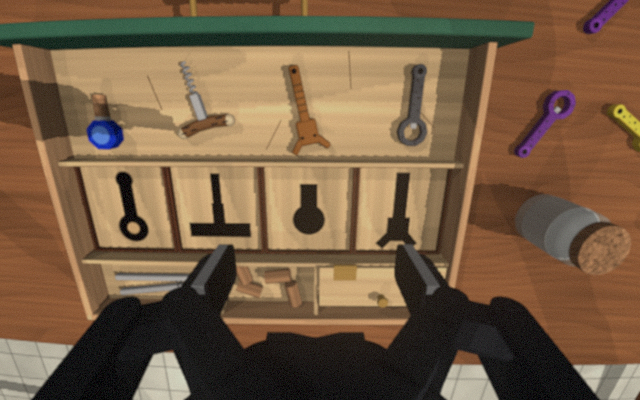

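```bash
cat > seg.py <<'E'
from h import *
def parts(im):
    h=cv2.cvtColor(im,cv2.COLOR_BGR2HSV).astype(int); H,S,V=h[...,0],h[...,1],h[...,2]
    return dict(blue=(H>95)&(H<130)&(S>120)&(V>60), grey=(S<75)&(V>40)&(V<235), brown=(H<17)&(S>110)&(V>50)&(V<215), dark=V<55)
def blobs(m,roi,amin):
    x0,y0,x1,y1=roi; z=np.zeros(m.shape,np.uint8); z[y0:y1,x0:x1]=m[y0:y1,x0:x1]
    n,l,st,ce=cv2.connectedComponentsWithStats(z)
    return [(st[i],ce[i],l==i) for i in range(1,n) if st[i,4]>amin]
E
python3 - <<'E'
from seg import *
out=[]
for nm,rois in (('b',dict(f=(40,0,470,105),t=(75,85,455,215))),('c',dict(f=(55,50,480,158),t=(85,168,450,245)))):
    im,c=load(nm); P=parts(im); ov=im.copy()
    for k,col in (('blue',(255,0,255)),('grey',(0,255,255)),('brown',(0,255,0)),('dark',(0,0,255))):
        r=rois['t' if k=='dark' else 'f']
        for st,ce,m in blobs(P[k],r,60):
            print(nm,k,st.tolist(),ce.round(1).tolist(), plane(c,ce,0.014 if k=='dark' else .02)[0].round(4).tolist())
            ov[m]=col
    out.append(cv2.resize(ov[0:250,30:490],None,fx=1.6,fy=1.2))
cv2.imwrite('pics/seg.png',np.vstack(out))
E
```

```text
b blue [73, 72, 38, 31, 906] [91.5, 87.0] [0.5126, -0.2292, 0.02]
b grey [158, 0, 34, 57, 505] [176.6, 31.3] [0.4548, -0.09, 0.02]
b grey [395, 0, 32, 53, 848] [410.8, 27.7] [0.4762, 0.2223, 0.02]
b grey [72, 67, 41, 37, 191] [91.0, 81.2] [0.505, -0.2277, 0.02]
b brown [275, 0, 51, 82, 1379] [295.8, 43.7] [0.4843, 0.0681, 0.02]
b brown [460, 0, 10, 62, 376] [465.5, 31.0] [0.4847, 0.2962, 0.02]
b brown [73, 44, 21, 23, 328] [82.5, 55.0] [0.4699, -0.2298, 0.02]
b brown [168, 47, 47, 31, 596] [190.3, 60.9] [0.493, -0.0786, 0.02]
b brown [40, 48, 20, 57, 572] [46.2, 85.0] [0.5028, -0.2975, 0.02]
b brown [195, 68, 275, 37, 1476] [366.5, 88.4] [0.5488, 0.1611, 0.02]
b dark [391, 87, 39, 87, 1203] [409.1, 135.2] [0.6191, 0.2239, 0.014]
b dark [298, 113, 31, 56, 1125] [311.9, 144.0] [0.6211, 0.0785, 0.014]
b dark [192, 116, 62, 71, 1224] [220.1, 165.5] [0.6427, -0.0653, 0.014]
b dark [110, 128, 39, 73, 970] [127.6, 165.4] [0.6307, -0.2115, 0.014]
b dark [75, 138, 10, 30, 120] [78.8, 154.8] [0.6075, -0.2858, 0.014]
b dark [162, 138, 10, 16, 66] [166.9, 145.4] [0.6053, -0.1413, 0.014]
c blue [
[... 195 characters left out ...]
2]
c grey [86, 116, 39, 34, 168] [104.2, 129.0] [0.5051, -0.2279, 0.02]
c brown [454, 50, 26, 108, 1507] [470.3, 114.1] [0.458, 0.3041, 0.02]
c brown [288, 65, 43, 91, 1340] [303.8, 116.0] [0.4739, 0.0657, 0.02]
c brown [55, 76, 19, 82, 612] [61.1, 133.0] [0.5134, -0.2968, 0.02]
c brown [91, 94, 18, 22, 292] [99.4, 104.1] [0.4698, -0.2295, 0.02]
c brown [181, 114, 46, 24, 508] [204.0, 124.5] [0.4926, -0.078, 0.02]
c dark [117, 173, 31, 67, 843] [129.4, 207.9] [0.6306, -0.2117, 0.014]
c dark [191, 175, 59, 61, 1024] [219.2, 219.2] [0.6424, -0.0654, 0.014]
c dark [378, 174, 36, 71, 959] [398.6, 215.0] [0.6202, 0.2239, 0.014]
c dark [294, 185, 29, 48, 907] [308.4, 211.5] [0.6214, 0.0785, 0.014]
```

View pics/seg.png

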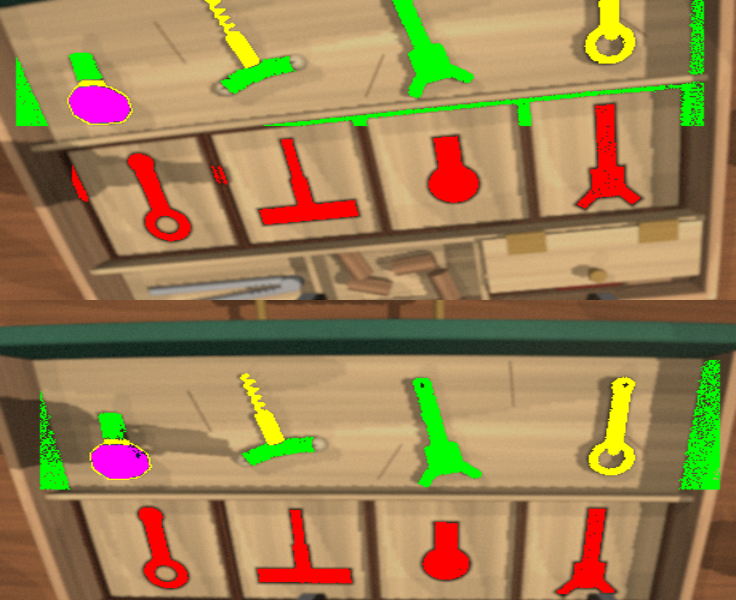

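The masks match the shapes: blue and brown are the stopper and can opener, yellow the cap lifter and corkscrew, red the silhouettes. Next I compute heights, axes and extents.

```bash
cat > meas.py <<'E'
from seg import *
def pick(P,k,roi,near,amin=60):
    return min(blobs(P[k],roi,amin),key=lambda b:np.hypot(*(b[1]-near)))[2]
def axis(c,m,z,sgn=1):
    v,u=np.nonzero(m); W=plane(c,np.c_[u,v],z)[:,:2]; mu=W.mean(0); w,V=np.linalg.eigh(np.cov((W-mu).T))
    a=V[:,1]; a=a*np.sign(a[0]); return W,mu,a
def ext(W,a,q=0.2):
    n=np.array([-a[1],a[0]]); return np.percentile(W@a,[q,100-q]),np.percentile(W@n,[q,100-q])
E
python3 - <<'E'
from meas import *
ib,cb=load('b'); ic,cc=load('c'); Pb,Pc=parts(ib),parts(ic)
R={'b':(40,0,470,105),'c':(55,50,480,158)}; T={'b':(75,85,455,215),'c':(85,168,450,245)}
cen=lambda m:np.array(np.nonzero(m))[::-1].mean(1)
D=dict(cap=((128,165),(129,208)),cork=((220,165),(219,219)),stop=((312,144),(308,211)),can=((409,135),(399,215)))
print("silhouettes")
for k,(nb,nc) in D.items():
    mb,mc=pick(Pb,'dark',T['b'],nb),pick(Pc,'dark',T['c'],nc)
    X,r=tri([cb,cc],[cen(mb),cen(mc)])
    for nm,c,m in(('b',cb,mb),('c',cc,mc)):
        W,mu,a=axis(c,m,.014)
        if k=='cork' and abs(a[1])>abs(a[0]): a=np.array([abs(a[1]),-a[0]*np.sign(a[1])])
        e,f=ext(W,a); print(k,nm,'tri',X.round(4),round(r,4),'mu',mu.round(4),'ang',np.degrees(np.arctan2(a[1],a[0])).round(2),'ext',e.round(4),'len',np.ptp(e).round(4),'w',np.ptp(f).round(4))
print("tools")
for k,col,nb,nc in (('blue','blue',(91,87),(104,134)),('scork','brown',(82,55),(99,104)),('horn','brown',(190,61),(204,124))):
    print(k,tri([cb,cc],[cen(pick(Pb,col,R['b'],nb)),cen(pick(Pc,col,R['c'],nc))]))
# ring holes
for nm,im,c,r in(('b',ib,cb,(398,22,424,54)),('c',ic,cc,(400,115,428,147))):
    g=parts(im)['grey']; x0,y0,x1,y1=r
    n,l,st,ce=cv2.connectedComponentsWithStats((~g[y0:y1,x0:x1]).astype(np.uint8))
    print(nm,[(st[i].tolist(),(ce[i]+[x0,y0]).round(1).tolist(),plane(c,ce[i]+[x0,y0],.022)[0].round(4)) for i in range(1,n) if st[i,4]>40])
c=cc
for k,ms,z in(('stop',[pick(Pc,'blue',R['c'],(104,134)),pick(Pc,'brown',R['c'],(99,104))],.02),('can',[pick(Pc,'brown',R['c'],(304,116))],.018),('cap',[pick(Pc,'grey',R['c'],(414,108))],.017),('cshaft',[pick(Pc,'grey',R['c'],(194,95))],.019),('chorn',[pick(Pc,'brown',R['c'],(204,124))],.019)):
    m=np.any(ms,0); W,mu,a=axis(c,m,z); e,f=ext(W,a); n=np.array([-a[1],a[0]])
    print(k,'mu',mu.round(4),'ang',np.degrees(np.arctan2(a[1],a[0])).round(2),'len',np.ptp(e).round(4),'w',np.ptp(f).round(4),'front',(e[1]*a+n*(mu@n)).round(4),'tail',(e[0]*a+n*(mu@n)).round(4))
    if len(ms)==2:
        A=[axis(c,x,z)[1] for x in ms]; d=A[0]-A[1]; print('  blue',A[0].round(4),'cork',A[1].round(4),'ang',np.degrees(np.arctan2(d[1],d[0])))
E
```

```text
silhouettes
cap b tri [ 0.6307 -0.2118  0.0136] 0.0001 mu [ 0.6314 -0.2115] ang 3.16 ext [0.5601 0.6751] len 0.115 w 0.0443
cap c tri [ 0.6307 -0.2118  0.0136] 0.0001 mu [ 0.6314 -0.2118] ang 2.57 ext [0.5624 0.6764] len 0.1139 w 0.0441
cork b tri [ 0.643  -0.0659  0.0125] 0.0 mu [ 0.6432 -0.0654] ang 3.93 ext [0.562  0.6656] len 0.1036 w 0.0947
cork c tri [ 0.643  -0.0659  0.0125] 0.0 mu [ 0.6429 -0.0654] ang 5.49 ext [0.5595 0.6631] len 0.1036 w 0.0943
stop b tri [0.621  0.0785 0.015 ] 0.0 mu [0.6214 0.0785] ang 2.92 ext [0.5804 0.661 ] len 0.0806 w 0.0455
stop c tri [0.621  0.0785 0.015 ] 0.0 mu [0.6217 0.0785] ang 2.26 ext [0.5801 0.6601] len 0.08 w 0.044
can b tri [0.6185 0.2224 0.0184] 0.0001 mu [0.6199 0.224 ] ang 3.17 ext [0.5627 0.685 ] len 0.1224 w 0.0558
can c tri [0.6185 0.2224 0.0184] 0.0001 mu [0.621  0.2239] ang 2.24 ext [0.5606 0.6806] len 0.12 w 0.0569
tools
blue (array([ 0.51270829, -0.22869627,  0.02074576]), np.float64(1.3292363735803447e-05))
scork (array([ 0.46979674, -0.23009327,  0.01941347]), np.float64(7.851694269994658e-05))
horn (array([ 0.4927546 , -0.078
[... 291 characters left out ...]
3], [420.2, 134.1], array([0.4902, 0.2351, 0.022 ])), ([4, 9, 17, 17, 183], [411.5, 132.5], array([0.4887, 0.222 , 0.022 ]))]
stop mu [ 0.5014 -0.2294] ang -0.71 len 0.0779 w 0.0527 front [ 0.5337 -0.2298] tail [ 0.4558 -0.2288]
  blue [ 0.5129 -0.2293] cork [ 0.4698 -0.2295] ang 0.2765513011194459
can mu [0.4748 0.0658] ang 15.14 len 0.1213 w 0.0567 front [0.5243 0.0792] tail [0.4072 0.0475]
cap mu [0.4554 0.2234] ang 1.67 len 0.1101 w 0.0412 front [0.5073 0.2249] tail [0.3972 0.2217]
cshaft mu [ 0.4528 -0.09  ] ang 17.36 len 0.0797 w 0.0166 front [ 0.4851 -0.0799] tail [ 0.4091 -0.1037]
chorn mu [ 0.4927 -0.0785] ang -71.05 len 0.0685 w 0.0203 front [ 0.5038 -0.1107] tail [ 0.4816 -0.046 ]
```

```bash
cat > mv.py <<'E'
from h import *
import sys
def rows(x,y,z,yawdeg,n,g,s=None):
    s=s or state(); p=np.array(s["tool_pos"]); R=Ro.from_euler("xyz",s["orientation"])
    Rt=Ro.from_euler("xyz",[np.pi,0,np.radians(yawdeg)]); D=(R.inv()*Rt).as_rotvec(); dp=(np.array([x,y,z])-p)/n
    out=[]
    for i in range(n):
        Ri=R*Ro.from_rotvec(D*i/n); out.append([round(float(v),3) for v in np.r_[Ri.inv().apply(dp)/.05,D/n/2/np.pi]]+[g])
    return out
if __name__=="__main__":
    s=state(); print("t",round(s["time_s"],2),np.round(s["tool_pos"],4),np.degrees(s["orientation"]).round(2),"w",round(s["grip_width"],4),"F",np.round(s["contact_force"],1))
    if len(sys.argv)>1:
        a=[float(v) for v in sys.argv[1:]]; print(rows(a[0],a[1],a[2],a[3],int(a[4]),a[5]))
E
python3 - <<'E'
from meas import *
ib,cb=load('b'); ic,cc=load('c'); Pb,Pc=parts(ib),parts(ic)
T={'b':(75,85,455,215),'c':(85,168,450,245)}
D=dict(cap=((128,165),(129,208),-92,20.5,34),cork=((220,165),(219,219),-90,12,36),stop=((312,144),(308,211),-56,21,17),can=((409,135),(399,215),-92,30,34))
for yaw in (2.2,2.9):
  t=np.radians(yaw); a=np.array([np.cos(t),np.sin(t)]); n=np.array([-a[1],a[0]])
  for k,(nb,nc,lo,hi,off) in D.items():
    for nm,c,P,q in(('b',cb,Pb,nb),('c',cc,Pc,nc)):
        W,mu,_=axis(c,pick(P,'dark',T[nm],q),.014); e,f=ext(W,a,.3); s=e.mean()-(lo+hi)/2000; o=s*a+n*f.mean(); ce=o-a*off/1e3
        print(yaw,k,nm,'origin',o.round(4),'cell',ce.round(4),'cell s',round(ce@a,4),'n mid',f.mean().round(4),'n mean',round(mu@n,4))
print(plane(cc,[[300,46],[300,161],[300,167]],.01).round(3))
E
python3 mv.py .461 .062 .09 195.1 4 0.1
```

```text
2.2 cap b origin [ 0.666  -0.2101] cell [ 0.632  -0.2114] cell s 0.6234 n mid -0.2355 n mean -0.2356
2.2 cap c origin [ 0.6652 -0.2105] cell [ 0.6313 -0.2118] cell s 0.6227 n mid -0.2359 n mean -0.2358
2.2 cork b origin [ 0.6587 -0.0649] cell [ 0.6227 -0.0663] cell s 0.6197 n mid -0.0902 n mean -0.09
2.2 cork c origin [ 0.6586 -0.0654] cell [ 0.6226 -0.0668] cell s 0.6196 n mid -0.0906 n mean -0.09
2.2 stop b origin [0.635  0.0791] cell [0.618  0.0784] cell s 0.6205 n mid 0.0547 n mean 0.0546
2.2 stop c origin [0.6349 0.0793] cell [0.6179 0.0786] cell s 0.6205 n mid 0.0549 n mean 0.0546
2.2 can b origin [0.6433 0.2254] cell [0.6093 0.2241] cell s 0.6175 n mid 0.2005 n mean 0.2001
2.2 can c origin [0.6433 0.2247] cell [0.6093 0.2234] cell s 0.6175 n mid 0.1999 n mean 0.1999
2.9 cap b origin [ 0.666  -0.2101] cell [ 0.632  -0.2118] cell s 0.6205 n mid -0.2435 n mean -0.2432
2.9 cap c origin [ 0.6652 -0.2105] cell [ 0.6313 -0.2122] cell s 0.6197 n mid -0.2439 n mean -0.2434
2.9 cork b origin [ 0.6587 -0.065 ] cell [ 0.6227 -0.0668] cell s 0.6185 n mid -0.0982 n mean -0.0978
2.9 cork c origin [ 0.6586 -0.0654] cell [ 0.6227 -0.0672] cell s 0.6185 n mid -0.0986 n mean -0.0979
2.9 stop b origin [0.6349 0.0791] cell [0.6179 0.0782] cell s 0.6211 n mid 0.0469 n mean 0.047
2.9 stop c origin [0.6349 0.0792] cell [0.6179 0.0784] cell s 0.6211 n mid 0.047 n mean 0.047
2.9 can b origin [0.6432 0.2251] cell [0.6092 0.2234] cell s 0.6197 n mid 0.1923 n mean 0.1924
2.9 can c origin [0.6432 0.2244] cell [0.6093 0.2227] cell s 0.6197 n mid 0.1916 n mean 0.1922
[[0.381 0.056 0.01 ]
 [0.541 0.062 0.01 ]
 [0.551 0.062 0.01 ]]
t 1.65 [0.5437 0.0857 0.2875] [-179.99   -0.47 -177.23] w 0.0857 F [-0.6  0.  -0.7]
[[0.411, -0.098, 0.991, 0.0, -0.0, -0.009, 0.1], [0.418, -0.076, 0.99, 0.0, -0.0, -0.009, 0.1], [0.423, -0.053, 0.989, 0.0, -0.0, -0.009, 0.1], [0.427, -0.03, 0.988, 0.0, -0.0, -0.009, 0.1]]
```

Heights and tray layout are consistent: 145 mm spacing, drawer yaw about 2.8°, tray floor at about 14 mm. I'll start with the can opener.

>>> play_rows(
  moves=[
    [[0.41,-0.1,0.9,0,0,-0.009,0.1],[0.42,-0.08,0.9,0,0,-0.009,0.1],[0.42,-0.05,0.9,0,0,-0.009,0.1],[0.43,-0.03,0.9,0,0,-0.009,0.1],[0,0,0,0,0,0,0.1]],
  ],
)

```text
time_s: 2.15
tool_pos: [0.4716, 0.0625, 0.1054]
orientation: [3.139, 0.009, -2.871]
contact_force: [0.8, -0.4, 0.5]
grip_width: 0.0471
```

```bash
python3 mv.py .461 .062 .013 195.1 3 0.1
```

```text
t 2.15 [0.4716 0.0625 0.1054] [ 179.86    0.5  -164.49] w 0.0471 F [ 0.8 -0.4  0.5]
[[0.074, 0.014, 0.616, 0.0, 0.0, 0.0, 0.1], [0.072, 0.014, 0.616, 0.0, 0.0, 0.0, 0.1], [0.071, 0.014, 0.616, 0.0, 0.0, 0.0, 0.1]]
```

>>> play_rows(
  moves=[
    [[0.08,0.01,0.62,0,0.0004,0,0.1],[0.07,0.01,0.5,0,0.0004,0,0.1],[0.05,0,0.4,0,0,0,0.1],[0.02,0,0.2,0,0,0,0.1],[0,0,0,0,0,0,0.1]],
  ],
)

```text
time_s: 2.65
tool_pos: [0.4754, 0.0625, 0.0192]
orientation: [3.141, 0.017, -2.884]
contact_force: [-0.2, -0.0, 0.8]
grip_width: 0.0468
```

```bash
python3 mv.py .461 .062 .013 195.1 1 0.1
```

```text
t 2.65 [0.4754 0.0625 0.0192] [ 179.96    0.97 -165.26] w 0.0468 F [-0.2 -0.   0.8]
[[0.283, 0.064, 0.118, 0.0, 0.003, -0.001, 0.1]]
```

>>> play_rows(
  moves=[
    [[0.28,0.06,0.1,0,0.003,-0.001,0.1],[0,0,0,0,0,0,0.1]],
  ],
)

```text
time_s: 2.85
tool_pos: [0.463, 0.0623, 0.0151]
orientation: [3.142, 0.0, -2.879]
contact_force: [0.9, 0.6, 0.5]
grip_width: 0.0472
```

```bash
python3 mv.py .461 .062 .013 195.1 1 0.1
```

```text
t 2.85 [0.463  0.0623 0.0151] [ 180.      0.   -164.96] w 0.0472 F [0.9 0.6 0.5]
[[0.041, 0.005, 0.042, 0.0, 0.0, -0.0, 0.1]]
```

>>> play_rows(
  moves=[
    [[0.04,0,0.04,0,0,0,-1],[0,0,0,0,0,0,-1],[0,0,0,0,0,0,-1],[0,0,0,0,0,0,-1],[0,0,0,0,0,0,-1]],
  ],
)

```text
time_s: 3.35
tool_pos: [0.4628, 0.0619, 0.0152]
orientation: [-3.141, 0.004, -2.88]
contact_force: [0.4, 0.6, -0.8]
grip_width: 0.0119
```

>>> play_rows(
  moves=[
    [[0,0,-0.5,0,0,0,-1],[0,0,-0.9,0,0,0,-1],[0,0,-0.4,0,0,0,-1],[0,0,0,0,0,0,-1]],
  ],
)

```text
time_s: 3.75
tool_pos: [0.4615, 0.0617, 0.1073]
orientation: [-3.141, 0.001, -2.88]
contact_force: [-0.0, 0.3, -1.8]
grip_width: 0.012
```

```bash
python3 mv.py .6075 .2227 .095 182.8 6 -1
```

```text
t 3.75 [0.4615 0.0617 0.1073] [-1.7999e+02  6.0000e-02 -1.6499e+02] w 0.012 F [-0.   0.3 -1.8]
[[-0.609, 0.392, 0.042, 0.0, 0.0, 0.006, -1.0], [-0.595, 0.414, 0.041, 0.0, 0.0, 0.006, -1.0], [-0.58, 0.435, 0.041, 0.0, 0.0, 0.006, -1.0], [-0.564, 0.455, 0.041, 0.0, 0.0, 0.006, -1.0], [-0.547, 0.475, 0.041, 0.0, 0.0, 0.006, -1.0], [-0.53, 0.494, 0.041, 0.0, 0.0, 0.006, -1.0]]
```

>>> play_rows(
  moves=[
    [[-0.61,0.39,0.04,0,0,0.006,-1],[-0.6,0.41,0.04,0,0,0.006,-1],[-0.58,0.44,0.04,0,0,0.006,-1],[-0.56,0.46,0.04,0,0,0.006,-1],[-0.55,0.48,0.04,0,0,0.006,-1]],
  ],
)

```text
time_s: 4.25
tool_pos: [0.5839, 0.1913, 0.0912]
orientation: [-3.134, -0.006, -3.084]
contact_force: [1.1, 0.0, -2.0]
grip_width: 0.0122
```

>>> play_rows(
  moves=[
    [[-0.4,0.4,0.04,0,0,0.005,-1],[0,0,0,0,0,0,-1],[0,0,0,0,0,0,-1]],
  ],
)

```text
time_s: 4.55
tool_pos: [0.6034, 0.2177, 0.0836]
orientation: [-3.134, -0.009, -3.113]
contact_force: [-0.3, -0.6, -2.2]
grip_width: 0.0119
```

```bash
python3 mv.py .6092 .2228 .06 182.8 2 -1; python3 -c "
from h import *
shot('d')"
```

```text
t 4.55 [0.6034 0.2177 0.0836] [-179.58   -0.5  -178.36] w 0.0119 F [-0.3 -0.6 -2.2]
[[-0.062, 0.051, 0.236, -0.001, -0.001, -0.002, -1.0], [-0.061, 0.049, 0.236, -0.001, -0.001, -0.002, -1.0]]
```

View pics/d.png

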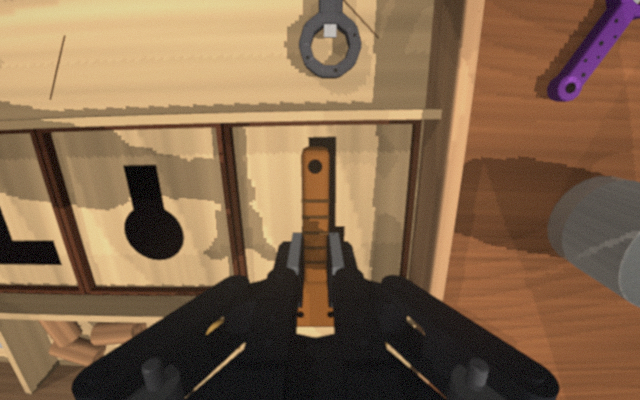

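View d shows the can opener held straight, with its tail at (315,148) and the silhouette's tail at about (322,138). I'll check the tail offset by ray casting.

```bash
python3 -c "
from h import *
im,c=load('d'); p=np.load('pics/d.npz')['p']
print(plane(c,[[315,147]],.0924)[0]-p, plane(c,[[303,150],[329,150],[303,330],[334,330]],.0924).round(4)-p, plane(c,[[322,138]],.014)[0])"
```

```text
[-0.05799731 -0.00203106  0.00875851] [[-0.05638608 -0.00781901  0.00875851]
 [-0.05668608  0.00478099  0.00875851]
 [ 0.05381392 -0.00631901  0.00875851]
 [ 0.05321392  0.01268099  0.00875851]] [0.55031203 0.22060582 0.014     ]
```

>>> play_rows(
  moves=[
    [[-0.06,0.05,0.23,-0.001,-0.001,-0.002,-1],[-0.06,0.05,0.23,-0.001,-0.001,-0.002,-1],[0,0,0,0,0,0,-1]],
  ],
)

```text
time_s: 4.9
tool_pos: [0.6075, 0.2201, 0.0576]
orientation: [3.137, 0.002, -3.087]
contact_force: [0.2, -0.5, -0.4]
grip_width: 0.012
```

```bash
python3 mv.py .6092 .2228 .0215 182.8 2 -1
```

```text
t 4.9 [0.6075 0.2201 0.0576] [ 1.7975e+02  1.4000e-01 -1.7686e+02] w 0.012 F [ 0.2 -0.5 -0.4]
[[-0.017, 0.024, 0.361, 0.0, 0.0, 0.0, -1.0], [-0.018, 0.025, 0.361, 0.0, 0.0, 0.0, -1.0]]
```

>>> play_rows(
  moves=[
    [[-0.02,0.04,0.36,0,0,0,-1],[-0.02,0.03,0.3,0,0,0,-1],[0,0,0,0,0,0,-1]],
  ],
)

```text
time_s: 5.2
tool_pos: [0.6091, 0.2219, 0.0228]
orientation: [3.138, 0.002, -3.088]
contact_force: [-0.2, -0.7, -0.8]
grip_width: 0.0119
```

```bash
python3 mv.py .6092 .2228 .0195 182.8 1 -1
```

```text
t 5.2 [0.6091 0.2219 0.0228] [ 1.7981e+02  9.0000e-02 -1.7695e+02] w 0.0119 F [-0.2 -0.7 -0.8]
[[-0.002, 0.017, 0.065, 0.001, 0.0, 0.001, -1.0]]
```

Lower to contact, release, and rise; then head over the cap lifter.

>>> play_rows(
  moves=[
    [[0,0.02,0.065,0,0,0,-1],[0,0,0.01,0,0,0,-1],[0,0,0,0,0,0,-0.1],[0,0,0,0,0,0,-0.1],[0,0,0,0,0,0,-0.1]],
  ],
)

```text
time_s: 5.7
tool_pos: [0.6107, 0.2233, 0.021]
orientation: [3.137, 0.005, -3.089]
contact_force: [-0.3, 0.5, 0.6]
grip_width: 0.0384
```

>>> play_rows(
  moves=[
    [[0,0,-0.5,0,0,0,0],[0,0,-0.9,0,0,0,0],[0,0,-0.6,0,0,0,0],[0.5,0,0,0,0,0,0],[1,0,0,0,0,0,0]],
  ],
)

```text
time_s: 6.2
tool_pos: [0.5405, 0.219, 0.1264]
orientation: [3.135, 0.013, -3.094]
contact_force: [-1.3, 0.1, -0.2]
grip_width: 0.0426
```

```bash
python3 mv.py .4505 .2225 .11 181.2 3 0
```

```text
t 6.2 [0.5405 0.219  0.1264] [ 179.61    0.75 -177.25] w 0.0426 F [-1.3  0.1 -0.2]
[[0.599, 0.052, 0.102, 0.0, 0.001, 0.001, 0.0], [0.599, 0.046, 0.104, 0.0, 0.001, 0.001, 0.0], [0.599, 0.041, 0.107, 0.0, 0.001, 0.001, 0.0]]
```

>>> play_rows(
  moves=[
    [[0.6,0.05,0.1,0,0.001,0.001,0],[0.6,0.05,0.1,0,0.001,0.001,0],[0.6,0.04,0.1,0,0.001,0.001,0],[0,0,0,0,0,0,0],[0,0,0,0,0,0,0]],
  ],
)

```text
time_s: 6.7
tool_pos: [0.4429, 0.2227, 0.1136]
orientation: [3.134, -0.004, -3.109]
contact_force: [1.1, 0.2, 0.4]
grip_width: 0.0428
```

```bash
python3 mv.py .4505 .2225 .05 181.2 2 0; python3 -c "
from h import *
shot('e')"
```

```text
t 6.7 [0.4429 0.2227 0.1136] [ 179.57   -0.22 -178.13] w 0.0428 F [1.1 0.2 0.4]
[[-0.078, -0.009, 0.636, 0.001, -0.0, 0.001, 0.0], [-0.077, -0.007, 0.636, 0.001, -0.0, 0.001, 0.0]]
```

View pics/e.png

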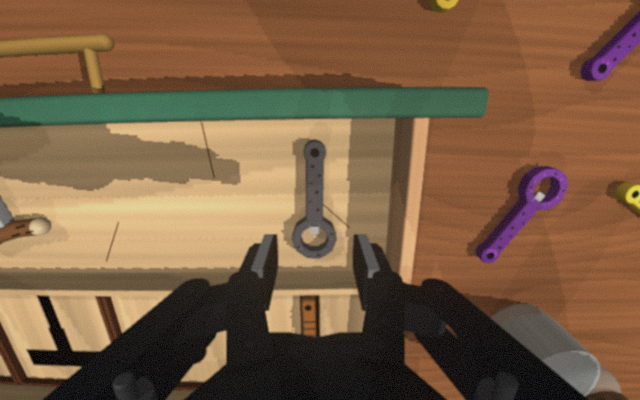

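View e shows the cap lifter between the fingers: tail at (315,141), ring at (315,236).

```bash
python3 -c "
from h import *
im,c=load('e'); print(plane(c,[[315,141],[315,236],[315,256]],.022).round(4))"
```

```text
[[0.3955 0.2215 0.022 ]
 [0.4838 0.2242 0.022 ]
 [0.5052 0.2249 0.022 ]]
```

>>> play_rows(
  moves=[
    [[-0.06,0,0.6,0.001,0,0.001,0],[-0.06,0,0.6,0.001,0,0.001,0],[0,0,0.35,0,0,0,0],[0,0,0.2,0,0,0,0],[0,0,0,0,0,0,0]],
  ],
)

```text
time_s: 7.25
tool_pos: [0.4574, 0.2244, 0.0252]
orientation: [-3.14, 0.006, -3.127]
contact_force: [-0.2, 0.2, -0.5]
grip_width: 0.0429
```

```bash
python3 mv.py .4505 .2225 .014 181.2 1 0
```

```text
t 7.25 [0.4574 0.2244 0.0252] [-179.89    0.32 -179.15] w 0.0429 F [-0.2  0.2 -0.5]
[[0.14, -0.035, 0.223, -0.0, 0.001, -0.001, 0.0]]
```

>>> play_rows(
  moves=[
    [[0.17,-0.03,0.22,0,0.001,-0.001,0],[0,0,0,0,0,0,0]],
  ],
)

```text
time_s: 7.45
tool_pos: [0.4497, 0.2229, 0.0143]
orientation: [-3.141, 0.001, -3.121]
contact_force: [-0.5, -0.9, 0.0]
grip_width: 0.0426
```

```bash
python3 mv.py .449 .2227 .014 181.5 1 0
```

```text
t 7.45 [0.4497 0.2229 0.0143] [-1.7994e+02  3.0000e-02 -1.7881e+02] w 0.0426 F [-0.5 -0.9  0. ]
[[0.014, -0.004, 0.007, -0.0, 0.0, -0.001, 0.0]]
```

>>> play_rows(
  moves=[
    [[0,0,0,0,0,0,-1],[0,0,0,0,0,0,-1],[0,0,0,0,0,0,-1],[0,0,0,0,0,0,-1],[0,0,0,0,0,0,-1]],
  ],
)

```text
time_s: 7.95
tool_pos: [0.4509, 0.2234, 0.0162]
orientation: [3.141, 0.003, -3.121]
contact_force: [0.1, 1.0, -1.6]
grip_width: 0.0141
```

>>> play_rows(
  moves=[
    [[0,0,-0.5,0,0,0,-1],[0,0,-0.9,0,0,0,-1],[0,0,-0.5,0,0,0,-1],[0,0,0,0,0,0,-1]],
  ],
)

```text
time_s: 8.35
tool_pos: [0.4498, 0.2231, 0.1135]
orientation: [-3.141, 0.001, -3.121]
contact_force: [0.8, -0.1, -1.7]
grip_width: 0.0136
```

```bash
python3 mv.py .628 -.212 .11 182.8 10 -1;  python3 -c "
from h import *
shot('f')"
```

```text
t 8.35 [0.4498 0.2231 0.1135] [-1.7996e+02  6.0000e-02 -1.7880e+02] w 0.0136 F [ 0.8 -0.1 -1.7]
[[-0.338, -0.877, 0.008, -0.0, 0.0, -0.0, -1.0], [-0.336, -0.878, 0.008, -0.0, 0.0, -0.0, -1.0], [-0.333, -0.879, 0.008, -0.0, 0.0, -0.0, -1.0], [-0.331, -0.88, 0.008, -0.0, 0.0, -0.0, -1.0], [-0.328, -0.881, 0.008, -0.0, 0.0, -0.0, -1.0], [-0.326, -0.882, 0.008, -0.0, 0.0, -0.0, -1.0], [-0.323, -0.883, 0.007, -0.0, 0.0, -0.0, -1.0], [-0.321, -0.884, 0.007, -0.0, 0.0, -0.0, -1.0], [-0.318, -0.885, 0.007, -0.0, 0.0, -0.0, -1.0], [-0.316, -0.886, 0.007, -0.0, 0.0, -0.0, -1.0]]
```

```bash
python3 -c "
from seg import *
im,c=load('f'); p=np.load('pics/f.npz')['p']
for st,ce,m in blobs(parts(im)['grey'],(270,60,370,330),80): print(st,ce)
cv2.imwrite('pics/f_c.png',cv2.resize(im[100:360,200:440],None,fx=2,fy=2))"
```

```text
[ 270  151   86  148 5139] [313.95777389 230.26269702]
[294 302  43  28 699] [312.70100143 319.29613734]
```

View pics/f_c.png

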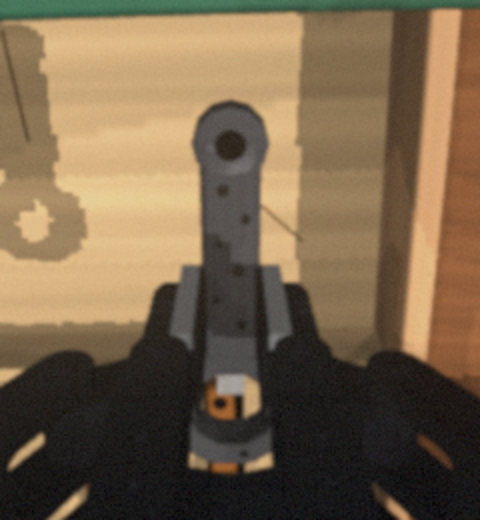

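>>> play_rows(
  moves=[
    [[-0.33,-0.87,0,0,0,0,-1],[-0.33,-0.87,0,0,0,0,-1],[-0.33,-0.87,0,0,0,0,-1],[-0.33,-0.87,0,0,0,0,-1],[-0.33,-0.87,0,0,0,0,-1]],
  ],
)

```text
time_s: 8.9
tool_pos: [0.5349, 0.0095, 0.106]
orientation: [3.139, -0.007, -3.103]
contact_force: [-0.1, -0.1, -0.8]
grip_width: 0.0138
```

```bash
python3 mv.py .628 -.212 .10 182.8 5 -1
```

```text
t 8.9 [0.5349 0.0095 0.106 ] [ 179.82   -0.42 -177.76] w 0.0138 F [-0.1 -0.1 -0.8]
[[-0.338, -0.9, 0.019, 0.0, -0.0, -0.0, -1.0], [-0.336, -0.901, 0.02, 0.0, -0.0, -0.0, -1.0], [-0.334, -0.901, 0.021, 0.0, -0.0, -0.0, -1.0], [-0.332, -0.902, 0.022, 0.0, -0.0, -0.0, -1.0], [-0.331, -0.903, 0.023, 0.0, -0.0, -0.0, -1.0]]
```

View f shows the cap lifter held straight, with its tail edge at (315,150).

>>> play_rows(
  moves=[
    [[-0.34,-0.9,0,0,0,0,-1],[-0.34,-0.9,0,0,0,0,-1],[-0.33,-0.9,0,0,0,0,-1],[-0.33,-0.9,0,0,0,0,-1],[-0.33,-0.85,0,0,0,0,-1]],
  ],
)

```text
time_s: 9.4
tool_pos: [0.6241, -0.2192, 0.0944]
orientation: [3.137, -0.02, -3.102]
contact_force: [1.3, 0.3, -0.7]
grip_width: 0.0137
```

>>> play_rows(
  moves=[
    [[0,0,0,0,0,0,-1],[0,0,0,0,0,0,-1]],
  ],
)

```text
time_s: 9.6
tool_pos: [0.6225, -0.2288, 0.0896]
orientation: [3.141, -0.024, -3.113]
contact_force: [-0.1, 0.9, -1.4]
grip_width: 0.0137
```

```bash
python3 -c "
from h import *
im,c=load('f'); p=np.load('pics/f.npz')['p']; print(plane(c,[[315,150],[315,170]],p[2]+.006)-p)"; python3 mv.py .628 -.212 .055 182.8 3 -1
```

```text
[[-0.05625791 -0.00160153  0.006     ]
 [-0.04610389 -0.00140128  0.006     ]]
t 9.6 [ 0.6225 -0.2288  0.0896] [ 179.96   -1.35 -178.35] w 0.0137 F [-0.1  0.9 -1.4]
[[-0.045, 0.111, 0.229, 0.0, -0.001, -0.001, -1.0], [-0.044, 0.11, 0.23, 0.0, -0.001, -0.001, -1.0], [-0.043, 0.11, 0.23, 0.0, -0.001, -0.001, -1.0]]
```

>>> play_rows(
  moves=[
    [[-0.06,0.12,0.22,0,-0.001,-0.001,-1],[-0.06,0.12,0.22,0,-0.001,-0.001,-1],[-0.04,0.1,0.2,0,-0.001,-0.001,-1],[0,0,0,0,0,0,-1]],
  ],
)

```text
time_s: 10.0
tool_pos: [0.6271, -0.2046, 0.051]
orientation: [3.137, -0.009, -3.087]
contact_force: [-0.4, 0.9, -1.1]
grip_width: 0.0138
```

```bash
python3 mv.py .6296 -.2121 .025 182.8 2 -1
```

```text
t 10.0 [ 0.6271 -0.2046  0.051 ] [ 179.73   -0.51 -176.88] w 0.0138 F [-0.4  0.9 -1.1]
[[-0.023, -0.077, 0.259, 0.0, -0.001, 0.0, -1.0], [-0.022, -0.077, 0.259, 0.0, -0.001, 0.0, -1.0]]
```

>>> play_rows(
  moves=[
    [[-0.02,-0.075,0.25,0,-0.001,0,-1],[-0.02,-0.07,0.22,0,-0.001,0,-1],[0,0,0,0,0,0,-1]],
  ],
)

```text
time_s: 10.3
tool_pos: [0.6296, -0.2105, 0.0253]
orientation: [3.137, 0.005, -3.084]
contact_force: [0.0, -0.9, -1.5]
grip_width: 0.0138
```

```bash
python3 mv.py .6296 -.2121 .0205 182.8 1 -1
```

```text
t 10.3 [ 0.6296 -0.2105  0.0253] [ 179.72    0.26 -176.72] w 0.0138 F [ 0.  -0.9 -1.5]
[[0.002, -0.033, 0.096, 0.001, 0.001, 0.001, -1.0]]
```

>>> play_rows(
  moves=[
    [[0,-0.033,0.09,0.001,0.001,0.001,-1],[0,0,0.01,0,0,0,-1],[0,0,0,0,0,0,-0.1],[0,0,0,0,0,0,-0.1],[0,0,0,0,0,0,-0.1]],
  ],
)

```text
time_s: 10.8
tool_pos: [0.6309, -0.2136, 0.0211]
orientation: [-3.138, 0.0, -3.093]
contact_force: [1.7, 0.9, -0.4]
grip_width: 0.0382
```

>>> play_rows(
  moves=[
    [[0,0,-0.5,0,0,0,-0.1],[0,0,-0.9,0,0,0,0.1],[0.1,0,-0.6,0,0,0,0.5],[0.6,-0.1,0,0,0,0,0.5],[0.6,-0.1,0,0,0,0,0.5]],
  ],
)

```text
time_s: 11.3
tool_pos: [0.5699, -0.2242, 0.1267]
orientation: [-3.139, 0.007, -3.088]
contact_force: [-0.2, -1.1, -0.3]
grip_width: 0.0641
```

```bash
python3 mv.py .513 -.229 .11 180 2 0.5
```

```text
t 11.3 [ 0.5699 -0.2242  0.1267] [-179.83    0.38 -176.94] w 0.0641 F [-0.2 -1.1 -0.3]
[[0.572, -0.017, 0.163, -0.0, 0.001, 0.004, 0.5], [0.571, -0.032, 0.165, -0.0, 0.001, 0.004, 0.5]]
```

>>> play_rows(
  moves=[
    [[0.57,-0.02,0.1,0,0.001,0.004,0.5],[0.5,-0.03,0.1,0,0.001,0.004,0.5],[0,0,0,0,0,0,0.5],[0,0,0,0,0,0,0.5]],
  ],
)

```text
time_s: 11.7
tool_pos: [0.5126, -0.2317, 0.1193]
orientation: [-3.135, -0.003, 3.14]
contact_force: [0.9, 0.4, 0.6]
grip_width: 0.0641
```

```bash
python3 mv.py .513 -.229 .05 180 2 0.5;  python3 -c "
from h import *
shot('g')"
```

```text
t 11.7 [ 0.5126 -0.2317  0.1193] [-179.63   -0.19  179.88] w 0.0641 F [0.9 0.4 0.6]
[[-0.006, 0.031, 0.692, -0.001, -0.0, -0.0, 0.5], [-0.005, 0.029, 0.692, -0.001, -0.0, -0.0, 0.5]]
```

View pics/g.png

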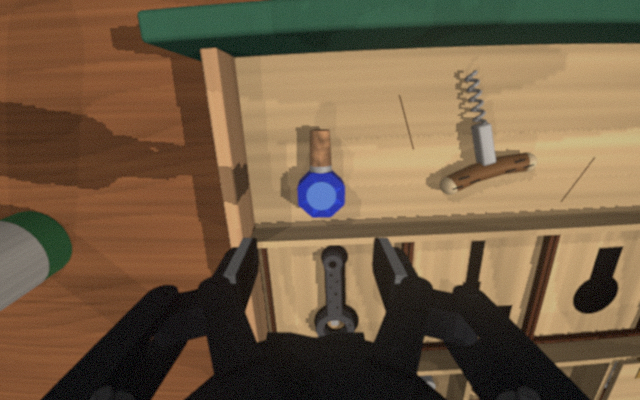

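View g shows the cap lifter lying in its tray and the stopper aligned with the tool, head at (321,192) and cork end at (320,129).

```bash
python3 -c "
from meas import *
im,c=load('g'); P=parts(im); r=(290,110,360,225)
A=[axis(c,pick(P,k,r,n),.02)[1] for k,n in (('blue',(321,192)),('brown',(320,148)))]; d=A[0]-A[1]; print(A,np.degrees(np.arctan2(d[1],d[0])))
W=axis(c,pick(P,'blue',r,(321,192)),.02)[0]; print(W.min(0),W.max(0))"
```

```text
[array([ 0.51475323, -0.22754862]), array([ 0.47189313, -0.22833357])] 1.0492208478577718
[ 0.49390361 -0.24854516] [ 0.53657116 -0.20672464]
```

>>> play_rows(
  moves=[
    [[0,0.04,0.65,-0.001,0,0,0.5],[0,0.03,0.65,0,0,0,0.5],[0,0,0.3,0,0,0,0.5],[0,0,0.1,0,0,0,0.5],[0,0,0,0,0,0,0.5]],
  ],
)

```text
time_s: 12.25
tool_pos: [0.5202, -0.2281, 0.0342]
orientation: [-3.14, 0.006, -3.14]
contact_force: [0.3, 0.0, -0.0]
grip_width: 0.0641
```

```bash
python3 mv.py .513 -.229 .0135 180.2 1 0.5
```

```text
t 12.25 [ 0.5202 -0.2281  0.0342] [-179.9     0.33 -179.91] w 0.0641 F [ 0.3  0.  -0. ]
[[0.146, -0.017, 0.414, -0.0, 0.001, -0.0, 0.5]]
```

>>> play_rows(
  moves=[
    [[0.13,0,0.25,0,0.001,-0.002,0.5],[0.05,0,0.15,0,0,0,0.5],[0,0,0,0,0,0,0.5]],
  ],
)

```text
time_s: 12.55
tool_pos: [0.5126, -0.2289, 0.0149]
orientation: [-3.138, 0.003, -3.126]
contact_force: [-1.4, -0.8, -0.6]
grip_width: 0.0639
```

```bash
python3 mv.py .514 -.228 .0135 180.8 1 0.5
```

```text
t 12.55 [ 0.5126 -0.2289  0.0149] [-1.7981e+02  1.5000e-01 -1.7911e+02] w 0.0639 F [-1.4 -0.8 -0.6]
[[-0.029, 0.018, 0.029, -0.001, 0.0, 0.0, 0.5]]
```

>>> play_rows(
  moves=[
    [[-0.02,0.02,0.09,-0.0005,0,0,0.5],[0,0,0,0,0,0,0.2]],
  ],
)

```text
time_s: 12.75
tool_pos: [0.5139, -0.2281, 0.0107]
orientation: [-3.141, 0.003, -3.126]
contact_force: [0.1, -0.7, -1.1]
grip_width: 0.052
```

>>> play_rows(
  moves=[
    [[0,0,0,0,0,0,-1],[0,0,0,0,0,0,-1],[0,0,0,0,0,0,-1],[0,0,0,0,0,0,-1],[0,0,0,0,0,0,-1]],
  ],
)

```text
time_s: 13.25
tool_pos: [0.5147, -0.2284, 0.0117]
orientation: [-3.141, 0.005, -3.127]
contact_force: [0.2, 0.7, -0.6]
grip_width: 0.0405
```

>>> play_rows(
  moves=[
    [[0,0,-0.3,0,0,0,-1],[0,0,-0.6,0,0,0,-1],[0,0,-0.7,0,0,0,-1],[0,0,-0.5,0,0,0,-1],[0,0,0,0,0,0,-1]],
  ],
)

```text
time_s: 13.75
tool_pos: [0.5138, -0.2279, 0.1233]
orientation: [-3.141, 0.004, -3.126]
contact_force: [0.1, 0.7, 0.1]
grip_width: 0.0408
```

```bash
python3 mv.py .6345 .0788 .10 182.8 8 -1;  python3 -c "
from meas import *
im,c,s=shot('h'); p=np.load('pics/h.npz')['p']
P=parts(im)
for k in('blue','brown'):
  for st,ce,m in blobs(P[k],(260,60,380,330),60): print(k,st,ce, [ (plane(c,[[ce[0],v]],p[2]+dz)[0]-p).round(4)[:2].tolist() for v in (ce[1],st[1]) for dz in (.005,.01)])
cv2.imwrite('pics/h_c.png',cv2.resize(im[60:360,200:440],None,fx=2,fy=2))"
```

```text
t 13.75 [ 0.5138 -0.2279  0.1233] [-179.97    0.22 -179.1 ] w 0.0408 F [0.1 0.7 0.1]
[[-0.314, 0.762, 0.059, -0.0, 0.0, -0.001, -1.0], [-0.317, 0.761, 0.059, -0.0, 0.0, -0.001, -1.0], [-0.32, 0.759, 0.059, -0.0, 0.0, -0.001, -1.0], [-0.323, 0.758, 0.059, -0.0, 0.0, -0.001, -1.0], [-0.326, 0.757, 0.059, -0.0, 0.0, -0.001, -1.0], [-0.329, 0.755, 0.059, -0.0, 0.0, -0.001, -1.0], [-0.333, 0.754, 0.059, -0.0, 0.0, -0.001, -1.0], [-0.336, 0.752, 0.058, -0.0, 0.0, -0.001, -1.0]]
blue [ 275  216   81   79 5086] [315.1352733  255.90188753] [[0.0041, -0.0004], [0.001, -0.0004], [-0.0205, -0.0007], [-0.0227, -0.0007]]
brown [ 297  146   37   67 2261] [315.38036267 179.66386555] [[-0.0408, -0.0009], [-0.0422, -0.0009], [-0.0581, -0.0011], [-0.0589, -0.0012]]
```

View pics/h_c.png

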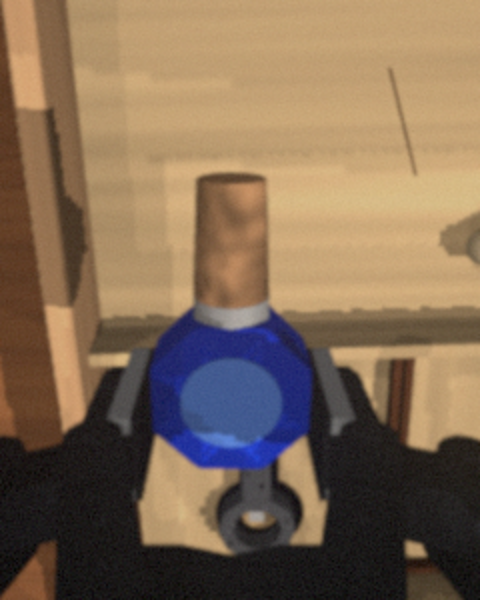

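View h shows the stopper held squarely and level, head centred between the pads. Carry it to its tray.

>>> play_rows(
  moves=[
    [[-0.32,0.75,0.05,0,0,-0.001,-1],[-0.32,0.75,0.05,0,0,-0.001,-1],[-0.32,0.75,0.05,0,0,-0.001,-1],[-0.32,0.75,0.05,0,0,-0.001,-1],[-0.33,0.75,0.05,0,0,-0.001,-1]],
  ],
)

```text
time_s: 14.3
tool_pos: [0.586, -0.0424, 0.1057]
orientation: [-3.136, -0.005, -3.109]
contact_force: [0.1, -0.1, -1.5]
grip_width: 0.0408
```

>>> play_rows(
  moves=[
    [[-0.33,0.75,0,0,0,-0.001,-1],[-0.33,0.6,0,0,0,-0.001,-1],[-0.3,0.5,0,0,0,-0.001,-1],[0,0,0,0,0,0,-1],[0,0,0,0,0,0,-1]],
  ],
)

```text
time_s: 14.8
tool_pos: [0.628, 0.0652, 0.0993]
orientation: [-3.141, -0.014, -3.078]
contact_force: [-0.4, -0.7, -1.5]
grip_width: 0.0408
```

```bash
python3 mv.py .6355 .0788 .05 182.8 2 -1
```

```text
t 14.8 [0.628  0.0652 0.0993] [-179.96   -0.79 -176.37] w 0.0408 F [-0.4 -0.7 -1.5]
[[-0.09, 0.132, 0.492, -0.0, -0.001, 0.001, -1.0], [-0.086, 0.132, 0.493, -0.0, -0.001, 0.001, -1.0]]
```

>>> play_rows(
  moves=[
    [[-0.09,0.13,0.45,0,-0.001,0.001,-1],[-0.09,0.13,0.45,0,-0.001,0.001,-1],[0,0,0,0,0,0,-1]],
  ],
)

```text
time_s: 15.1
tool_pos: [0.6342, 0.075, 0.0519]
orientation: [-3.138, -0.003, -3.095]
contact_force: [-1.4, 0.1, -1.2]
grip_width: 0.0409
```

```bash
python3 mv.py .6355 .0788 .02 182.8 2 -1
```

```text
t 15.1 [0.6342 0.075  0.0519] [-179.82   -0.2  -177.3 ] w 0.0409 F [-1.4  0.1 -1.2]
[[-0.016, 0.039, 0.319, -0.0, -0.0, -0.0, -1.0], [-0.015, 0.038, 0.319, -0.0, -0.0, -0.0, -1.0]]
```

>>> play_rows(
  moves=[
    [[-0.015,0.045,0.32,0,0,0,-1],[-0.01,0.04,0.3,0,0,0,-1],[0,0,0,0,0,0,-1]],
  ],
)

```text
time_s: 15.4
tool_pos: [0.6348, 0.0757, 0.0194]
orientation: [-3.136, -0.004, -3.098]
contact_force: [-0.6, 0.1, -0.7]
grip_width: 0.0403
```

```bash
python3 mv.py .6355 .0788 .0162 182.8 1 -1
```

```text
t 15.4 [0.6348 0.0757 0.0194] [-179.7    -0.25 -177.49] w 0.0403 F [-0.6  0.1 -0.7]
[[-0.017, 0.061, 0.063, -0.001, -0.001, -0.001, -1.0]]
```

>>> play_rows(
  moves=[
    [[-0.015,0.065,0.04,-0.001,0,0,-1],[0,0,0,0,0,0,-1]],
  ],
)

```text
time_s: 15.6
tool_pos: [0.6356, 0.0786, 0.0174]
orientation: [3.14, -0.004, -3.098]
contact_force: [-0.5, 1.1, -0.6]
grip_width: 0.0404
```

```bash
python3 mv.py .6355 .0788 .0162 182.8 1 -1
```

```text
t 15.6 [0.6356 0.0786 0.0174] [ 179.93   -0.25 -177.53] w 0.0404 F [-0.5  1.1 -0.6]
[[0.001, 0.005, 0.023, 0.0, -0.001, -0.001, -1.0]]
```

>>> play_rows(
  moves=[
    [[0,0,0.025,0,0,0,-1],[0,0,0,0,0,0,0.5],[0,0,0,0,0,0,0.5],[0,0,0,0,0,0,0.5],[0,0,-0.4,0,0,0,0.5]],
  ],
)

```text
time_s: 16.1
tool_pos: [0.6353, 0.0782, 0.0362]
orientation: [3.141, -0.005, -3.099]
contact_force: [0.3, -0.6, -0.3]
grip_width: 0.0641
```

>>> play_rows(
  moves=[
    [[0,0,-0.9,0,0,0,0.5],[0,0,-0.9,0,0,0,0.3],[0,0,0,0,0,0,0]],
  ],
)

```text
time_s: 16.4
tool_pos: [0.6369, 0.0787, 0.1312]
orientation: [3.14, -0.003, -3.098]
contact_force: [1.5, -0.1, 0.5]
grip_width: 0.0434
```

```bash
python3 mv.py .4682 -.0854 .12 198 5 0
```

```text
t 16.4 [0.6369 0.0787 0.1312] [ 1.7991e+02 -1.5000e-01 -1.7751e+02] w 0.0434 F [ 1.5 -0.1  0.5]
[[0.703, -0.626, 0.046, 0.0, -0.0, -0.009, 0.0], [0.735, -0.587, 0.046, 0.0, -0.0, -0.009, 0.0], [0.766, -0.547, 0.046, 0.0, -0.0, -0.009, 0.0], [0.795, -0.504, 0.045, 0.0, -0.0, -0.009, 0.0], [0.821, -0.461, 0.045, 0.0, -0.0, -0.009, 0.0]]
```

>>> play_rows(
  moves=[
    [[0.7,-0.62,0,0,0,-0.009,0],[0.73,-0.58,0,0,0,-0.009,0],[0.76,-0.54,0,0,0,-0.009,0],[0.79,-0.5,0,0,0,-0.009,0],[0.7,-0.4,0,0,0,-0.007,0]],
  ],
)

```text
time_s: 16.9
tool_pos: [0.4753, -0.0792, 0.1316]
orientation: [3.139, 0.009, -2.809]
contact_force: [1.0, -0.1, -0.3]
grip_width: 0.0428
```

>>> play_rows(
  moves=[
    [[0,0,0,0,0,0,0],[0,0,0,0,0,0,0]],
  ],
)

```text
time_s: 17.1
tool_pos: [0.4704, -0.0848, 0.1308]
orientation: [3.14, 0.004, -2.816]
contact_force: [-0.2, 1.6, -0.3]
grip_width: 0.0425
```

```bash
python3 mv.py .4682 -.0854 .05 198 2 0;  python3 -c "
from h import *
shot('i')"
```

```text
t 17.1 [ 0.4704 -0.0848  0.1308] [ 179.9     0.21 -161.36] w 0.0425 F [-0.2  1.6 -0.3]
[[0.026, -0.0, 0.808, 0.0, 0.0, 0.001, 0.0], [0.024, 0.001, 0.808, 0.0, 0.0, 0.001, 0.0]]
```

View pics/i.png

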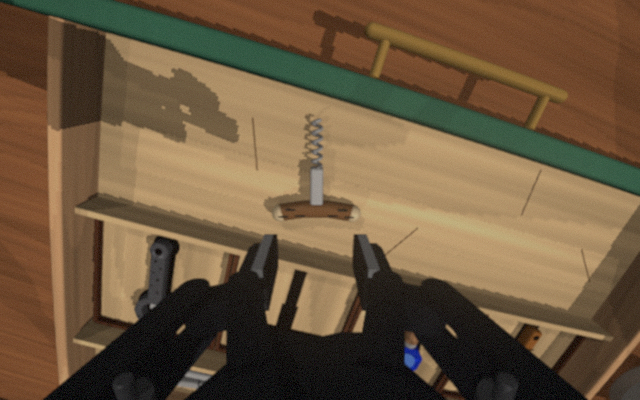

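View i shows the corkscrew aligned with the tool: crossbar centre (317,211), shank (317,168–203).

```bash
python3 -c "
from meas import *
im,c=load('i'); print(plane(c,[[317,211],[317,203],[317,168],[315,115]],.0225).round(4))
P=parts(im); print(axis(c,pick(P,'brown',(265,190,370,230),(317,211)),.02)[1:])"
```

```text
[[ 0.4919 -0.0759  0.0225]
 [ 0.4841 -0.0786  0.0225]
 [ 0.4513 -0.0897  0.0225]
 [ 0.4069 -0.1066  0.0225]]
(array([ 0.49253247, -0.0769323 ]), array([ 0.31274243, -0.94983797]))
```

>>> play_rows(
  moves=[
    [[0.03,0,0.8,0,0,0.001,0],[0.05,0,0.7,0,0,0,0],[0.08,0,0.4,0,0,0,0],[0,0,0.1,0,0,0,0],[0,0,0,0,0,0,0]],
  ],
)

```text
time_s: 17.65
tool_pos: [0.4708, -0.0819, 0.0286]
orientation: [3.141, 0.012, -2.816]
contact_force: [-0.7, 0.3, -0.2]
grip_width: 0.0428
```

```bash
python3 mv.py .4682 -.0854 .0145 198.2 1 0
```

```text
t 17.65 [ 0.4708 -0.0819  0.0286] [ 179.97    0.69 -161.37] w 0.0428 F [-0.7  0.3 -0.2]
[[0.075, -0.049, 0.281, 0.0, 0.002, 0.001, 0.0]]
```

>>> play_rows(
  moves=[
    [[0.07,-0.03,0.28,0,0.002,0.001,0],[0,0,0,0,0,0,0]],
  ],
)

```text
time_s: 17.85
tool_pos: [0.4702, -0.0836, 0.015]
orientation: [-3.141, 0.002, -2.822]
contact_force: [0.6, 0.2, 0.1]
grip_width: 0.0423
```

```bash
python3 mv.py .468 -.0843 .0135 198.2 1 0
```

```text
t 17.85 [ 0.4702 -0.0836  0.015 ] [-1.7998e+02  9.0000e-02 -1.6169e+02] w 0.0423 F [0.6 0.2 0.1]
[[0.047, 0.001, 0.03, -0.0, 0.0, 0.0, 0.0]]
```

>>> play_rows(
  moves=[
    [[0.05,0,0.03,0,0,0,-1],[0,0,0,0,0,0,-1],[0,0,0,0,0,0,-1],[0,0,0,0,0,0,-1],[0,0,0,0,0,0,-1]],
  ],
)

```text
time_s: 18.35
tool_pos: [0.4694, -0.0848, 0.0151]
orientation: [-3.139, 0.005, -2.822]
contact_force: [-0.4, -0.3, -0.8]
grip_width: 0.0102
```

>>> play_rows(
  moves=[
    [[0,0,-0.3,0,0,0,-1],[0,0,-0.7,0,0,0,-1],[0,0,-0.7,0,0,0,-1],[0,0,-0.4,0,0,0,-1],[0,0,0,0,0,0,-1]],
  ],
)

```text
time_s: 18.85
tool_pos: [0.4678, -0.0847, 0.1233]
orientation: [-3.14, 0.002, -2.822]
contact_force: [0.6, -0.2, -0.8]
grip_width: 0.0102
```

```bash
python3 mv.py .634 -.067 .10 182.8 5 -1;  python3 -c "
from meas import *
im,c,s=shot('j'); p=s['tool_pos']
P=parts(im)
for k in('brown','grey'):
  for st,ce,m in blobs(P[k],(230,60,400,330),60): print(k,st,ce)
cv2.imwrite('pics/j_c.png',cv2.resize(im[60:360,200:440],None,fx=2,fy=2))"
```

```text
t 18.85 [ 0.4678 -0.0847  0.1233] [-1.7994e+02  1.4000e-01 -1.6171e+02] w 0.0102 F [ 0.6 -0.2 -0.8]
[[-0.653, -0.141, 0.095, -0.0, 0.0, 0.009, -1.0], [-0.66, -0.106, 0.095, -0.0, 0.0, 0.009, -1.0], [-0.665, -0.07, 0.094, -0.0, 0.0, 0.009, -1.0], [-0.667, -0.034, 0.094, -0.0, 0.0, 0.009, -1.0], [-0.668, 0.002, 0.094, -0.0, 0.0, 0.009, -1.0]]
brown [309  60  66  19 642] [349.86604361  65.78816199]
brown [379  60  21  29 460] [390.82826087  73.15434783]
brown [230 260   8  17 102] [232.90196078 268.01960784]
brown [363 272  14  10  67] [370.31343284 277.34328358]
brown [254 275  15   7  64] [260.015625 277.65625 ]
brown [304 283  23  18 359] [314.98050139 291.16713092]
grey [350 105  50  15  98] [376.97959184 111.8877551 ]
grey [ 287  136   61  147 3311] [315.57444881 229.36846874]
```

View pics/j_c.png

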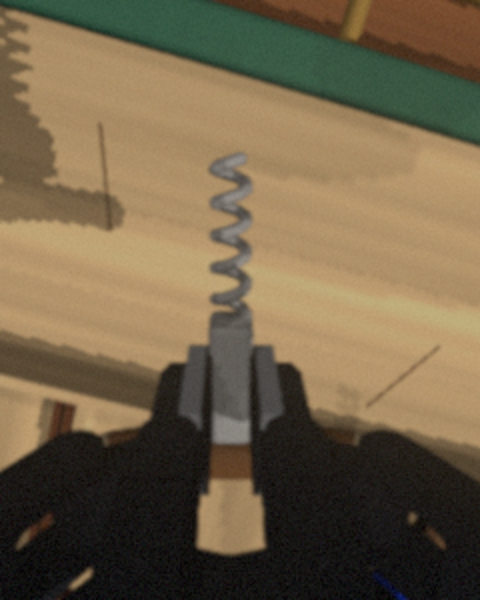

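View j shows the corkscrew held straight, worm towards the front.

```bash
python3 -c "
from h import *
im,c=load('j'); z=np.load('pics/j.npz'); p=z['p']; a=np.array([np.cos(np.radians(18.3)),np.sin(np.radians(18.3))])
for uv,dz,o in(((315,217),.0105,43),((315,136),.004,90),((315,282),.0105,9)):
  d=plane(c,uv,p[2]+dz)[0]-p; print(o,round(d[:2]@a*1e3,1)+o, round((d[:2]@[-a[1],a[0]])*1e3,1))"
```

```text
43 20.6 -0.6
90 27.0 -0.6
9 26.4 -0.7
```

>>> play_rows(
  moves=[
    [[-0.65,-0.14,0.06,0,0,0.009,-1],[-0.66,-0.11,0.06,0,0,0.009,-1],[-0.66,-0.07,0.06,0,0,0.009,-1],[-0.66,-0.03,0.06,0,0,0.009,-1],[-0.55,0,0.06,0,0,0.007,-1]],
  ],
)

```text
time_s: 19.4
tool_pos: [0.6232, -0.071, 0.0982]
orientation: [-3.139, -0.013, -3.105]
contact_force: [-0.1, 0.1, -1.2]
grip_width: 0.0104
```

>>> play_rows(
  moves=[
    [[0,0,0,0,0,0,-1],[0,0,0,0,0,0,-1]],
  ],
)

```text
time_s: 19.6
tool_pos: [0.6241, -0.0697, 0.0939]
orientation: [-3.14, -0.016, -3.104]
contact_force: [-0.6, -1.1, -0.4]
grip_width: 0.01
```

```bash
python3 mv.py .634 -.0667 .05 182.8 2 -1
```

```text
t 19.6 [ 0.6241 -0.0697  0.0939] [-179.89   -0.92 -177.85] w 0.01 F [-0.6 -1.1 -0.4]
[[-0.107, 0.027, 0.437, -0.0, -0.001, -0.001, -1.0], [-0.104, 0.026, 0.438, -0.0, -0.001, -0.001, -1.0]]
```

>>> play_rows(
  moves=[
    [[-0.11,0.03,0.42,0,-0.001,-0.001,-1],[-0.1,0.03,0.4,0,-0.001,-0.001,-1],[0,0,0,0,0,0,-1]],
  ],
)

```text
time_s: 19.9
tool_pos: [0.6297, -0.0671, 0.0493]
orientation: [-3.139, -0.009, -3.09]
contact_force: [-0.5, -1.0, -1.7]
grip_width: 0.0102
```

```bash
python3 mv.py .634 -.0667 .024 182.8 2 -1
```

```text
t 19.9 [ 0.6297 -0.0671  0.0493] [-179.86   -0.5  -177.03] w 0.0102 F [-0.5 -1.  -1.7]
[[-0.045, 0.002, 0.253, -0.0, -0.001, 0.0, -1.0], [-0.044, 0.002, 0.253, -0.0, -0.001, 0.0, -1.0]]
```

>>> play_rows(
  moves=[
    [[-0.05,0,0.25,0,-0.001,0,-1],[-0.05,0,0.22,0,-0.001,0,-1],[0,0,0,0,0,0,-1]],
  ],
)

```text
time_s: 20.2
tool_pos: [0.633, -0.0678, 0.0247]
orientation: [-3.139, 0.003, -3.09]
contact_force: [0.0, 0.2, -1.5]
grip_width: 0.0101
```

```bash
python3 mv.py .634 -.0667 .0195 182.8 1 -1
```

```text
t 20.2 [ 0.633  -0.0678  0.0247] [-179.83    0.18 -177.06] w 0.0101 F [ 0.   0.2 -1.5]
[[-0.02, 0.022, 0.103, -0.0, 0.0, 0.0, -1.0]]
```

>>> play_rows(
  moves=[
    [[-0.02,0.022,0.1,0,0,0,-1],[0,0,0.01,0,0,0,-1],[0,0,0,0,0,0,-0.1],[0,0,0,0,0,0,-0.1],[0,0,0,0,0,0,-0.1]],
  ],
)

```text
time_s: 20.7
tool_pos: [0.6354, -0.0669, 0.0206]
orientation: [-3.138, 0.006, -3.091]
contact_force: [0.3, 0.2, 0.9]
grip_width: 0.0385
```

>>> play_rows(
  moves=[
    [[0,0,-0.4,0,0,0,-0.1],[0,0,-0.9,0,0,0,-0.1],[0,0,-0.9,0,0,0,0],[0,0,-0.9,0,0,0,1],[0.8,0.8,-0.9,0,0,0,1]],
  ],
)

```text
time_s: 21.2
tool_pos: [0.6054, -0.0442, 0.2082]
orientation: [-3.137, 0.001, -3.096]
contact_force: [0.8, 1.0, 0.9]
grip_width: 0.0705
```

>>> play_rows(
  moves=[
    [[0.8,0.8,-0.7,0,0,0,1],[0.8,0.8,0,0,0,0,1],[0,0.6,0,0,0,0,1],[0,0,0,0,0,0,1],[0,0,0,0,0,0,1]],
  ],
)

```text
time_s: 21.7
tool_pos: [0.5311, 0.0568, 0.2429]
orientation: [-3.137, 0.014, -3.092]
contact_force: [0.6, -0.9, -1.0]
grip_width: 0.0853
```

```bash
python3 mv.py; python3 -c "
from h import *
shot('k')"
```

```text
t 21.7 [0.5311 0.0568 0.2429] [-179.71    0.8  -177.15] w 0.0853 F [ 0.6 -0.9 -1. ]
```

View pics/k.png

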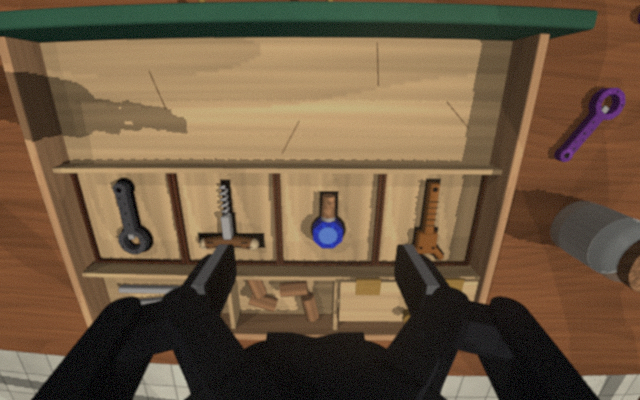

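View k shows all four openers in their trays. I'll take a clearer view from further over the drawer (arm stays clear) for a numerical check.

>>> play_rows(
  moves=[
    [[-0.9,0.2,-0.5,0,0,0,1],[-0.9,0.2,-0.4,0,0,0,1],[0,0,0,0,0,0,1],[0,0,0,0,0,0,1],[0,0,0,0,0,0,1]],
  ],
)

```text
time_s: 22.25
tool_pos: [0.6159, 0.0739, 0.2826]
orientation: [-3.133, 0.001, -3.1]
contact_force: [0.1, 0.6, 0.0]
grip_width: 0.0856
```

```bash
python3 - <<'E'
from h import *
im,c,s=shot('l'); print(s['tool_pos'],s['time_s'])
# overlay expected outlines: target origin crosses, tails, heads at mid-height
a=np.array([np.cos(np.radians(2.8)),np.sin(np.radians(2.8)),0]); n=np.array([-a[1],a[0],0])
ov=cv2.resize(im,None,fx=2,fy=2,interpolation=cv2.INTER_CUBIC)
for (x,y),lo,hi,w,zt in (((.6655,-.2104),-92,20.5,20.5,.02),((.659,-.0655),-90,9,43.5,.022),((.6345,.0788),-56,21,21,.024),((.6435,.2245),-92,30,30.5,.021)):
    for X in ([lo,0],[hi,0],[0,-w],[0,w],[0,0]):
        P=np.array([x,y,zt])+a*X[0]/1e3+n*X[1]/1e3; u=proj(c,P)[0]*2
        cv2.drawMarker(ov,tuple(int(round(v)) for v in u),(0,255,0),cv2.MARKER_CROSS,8,1)
t=proj(c,[.62,0,.02])[0]*2; x0=50; y0=max(0,int(t[1])-200); cv2.imwrite('pics/l_c.png',ov[y0:y0+450,120:920])
E
```

```text
[0.61586903 0.07393599 0.28256537] 22.25
```

View pics/l_c.png

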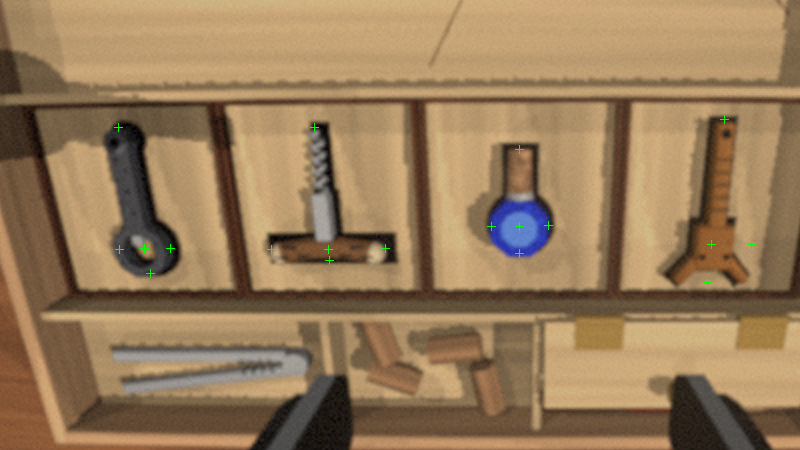

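The enlarged view shows every opener on its silhouette, head to the rear. The expected-origin crosses fall within about 2–3 px (roughly 2 mm) of the ring (147,249), crossbar (328,249), glass head (519,227) and bull's head (710,246). The nutcracker and flap are undisturbed and the gripper is clear, so I'm handing in.

```bash
python3 -c "
from station import *
print(job_done())"
```

```text
the job is handed in; nothing more can be done
None
```

All four openers are back in their own cells, lying flat on their silhouettes with heads to the rear, and the job is handed in at about 22.3 s of the 106 s. I placed them one at a time: can opener, cap lifter, stopper, corkscrew.

- **Position:** in the last wrist picture all four origins were within about 2–3 mm of target. The measured tray floor height (12.5–15 mm; 18 mm at the can-opener cell) roughly matched the expected 14 mm.
- **Small deviations:** the cap lifter looks turned about 1–2° from the drawn axis. The corkscrew sits about 2 mm to one side, still on its silhouette.
- **Bystanders:** the nutcracker looked unmoved and the flap stayed shut. Contact forces at the end of each move stayed around 2 N or less.
- **Checks:** no check failed. I judged the final placement from that one picture, by eye against projected target marks.

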